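# Close the diffuser's flaps and press its splined key home

## Task

Close up the yellow repellent diffuser on the tray and prime it: fold its short flap down flat first, then the long flap down over it. Then take the key that stands beside it by its bar grip, turn it until the four splines of its stem mesh with the cross-shaped socket under the hole between the flaps, slide it in and push it fully home against the spring. Finish while still holding the key pressed fully down, and leave everything else on the tray where it is.

Things in the scene. Friction and masses are not known exactly. Their poses are not given: they have to be found in the camera images.
- diffuser: Yellow open-topped plastic case, fixed to the tray, 130 (x) x 90 (y) x 50 mm high, walls 4 mm. Origin: centre of its underside, on the tray floor, which is 6 mm above the table (tray rim 14 mm); z up. Short flap hinged along the top of the -y wall (y = -45, z = 50 mm), long flap along the +y wall (y = +45, z = 53 mm). The socket is on its centre, mouth at z = 36 mm.
- short_flap (a joint): Angle (rad) of the short flap, a yellow plate 120 (x) x 35 mm from hinge to free edge, 2.5 thick, with a notch 30 wide, 5 deep in mid edge. 0 = shut flat, pointing to the case's +y; 1.57 = upright; 2.1 = leaning outward, its stop. Starts at 1.6 to 2.0. Hinge friction 0.02 N m: it stays where it is left.
- long_flap (a joint): Angle (rad) of the long flap, a yellow fork-shaped plate 120 (x) x 61 mm from hinge to free edges, 2.5 thick, with a slot 30 wide, 31 deep in mid edge. 0 = shut flat, pointing to the case's -y, overlapping the short flap by 6 mm; else as the short flap. Both shut leave a 30 x 30 mm hole over the socket; upper face then 55.5 mm above the diffuser's origin.
- short_flap_edge (a point): Middle of the short flap's free edge line (35 mm from the hinge, in the mouth of the notch), on its outer (upper when shut) face; its axes are the diffuser's when shut and turn with the flap.
- long_flap_edge (a point): Middle of the long flap's free edge line (61 mm from the hinge, in the mouth of the slot), on its outer (upper when shut) face; its axes are the diffuser's when shut and turn with the flap.
- hub_mouth (a point): Centre of the mouth of the cross-shaped socket in a white hub 35 mm square. z up; x and y run along the arms of the cross, each arm 8.5 mm wide, 27 mm end to end, straight-walled. The hub starts up to 0.7 rad either way from the diffuser's axes; it turns about z (stops at 0.8 rad) but stiffly (0.08 N m), so it stays put. A spring plunger's face is 12 mm below the mouth.
- plunger (a joint): Travel (m) of the black spring plunger at the bottom of the socket: 0 = up, face 12 mm below the mouth; 0.006 = fully pressed, at its stop, 18 mm below the mouth. The spring needs 2 N to start, 8 N at the stop, and pushes the key up again when it is let go.
- key: Yellow plastic key, 67 mm tall, about 60 g, standing loose and upright on the tray on its stem. Origin: centre of the stem's foot; z up. Stem 41 mm long, of cross-shaped section (four splines): two plates 24 x 6 mm along x and y, the lowest 4 mm reduced to 21.5 x 3.5 mm as lead-in. It fits the socket in any of four quarter turns. Fully home, the origin is 18 mm below the socket's mouth.
- key_grip (a point): Centre of the key's bar grip, on its axis 56 mm above its foot; axes as the key's. The bar is 38 mm along x, 15 along y, 22 high (45 to 67 mm above the foot), in line with a pair of splines. Under it is a round collar 40 mm across, 41 to 45 mm above the foot, which fully home is 3 mm above the shut long flap.
- cup: Bystander: empty stainless steel cup, 72 mm across, 85 mm tall; origin at the centre of its underside.
- ceramic_box: Bystander: round white ceramic box with lid and knob, 94 mm across, 73 mm tall; origin at the centre of its underside.
- lotion: Bystander: small closed jar, 48 mm across, 90 mm tall; origin at the centre of its underside.
- remote: Bystander: grey remote for the fan, lying flat, 130 (x) x 40 x 16 mm; origin at the centre of its underside.
- opener: Bystander: red bottle cap opener lying flat, about 125 (x) x 34 x 8 mm; origin under its middle.
- glasses_case: Bystander: blue glasses case, 155 (x) x 60 x 30 mm; origin at the centre of its underside.
- puzzle_cube_box: Bystander: flat card box, 60 x 85 (y) x 22 mm; origin at the centre of its underside.

How it is judged:
By the outcome, as a careful person would: the job done as asked, in the order asked, and still so for the second after the job is handed in, while the arm keeps its last pose, push and grip.
It also fails if it takes over 58 s, if anything falls off the work surface, if the arm or the gripper's body presses on something with over 40 N, if the wrist force passes 120 N, or if a joint passes its speed limit or range.

## Robot

A 6-joint arm with a two-finger parallel gripper is mounted at the origin on the work surface. World frame = base frame: x ahead of the robot, y to its left, z up, the work surface at z = 0. Lengths are in mm, angles in degrees, forces in N, time in s.
With the tool pointing down it reaches from about 325 to 875 mm from the base axis. Payload 4.4 kg.
Tool frame: the origin (TCP) lies midway between the tips of the shut fingers; the grasp point (between the pads) lies 19 mm behind it; z points along the fingers, y is the line along which they close (so a half turn about z gives the same grasp; the last joint's range is limited). The gripper opens to 85 mm and grips with 20 to 120 N. Pads are 22 mm wide; open, the fingers measure 114 mm over their backs; the gripper's body (76 mm by 85 mm) begins 54 mm behind the grasp point. The pads swing forward as they close: fully open they stand 13 mm farther back than shut.
Start: joints at [-77.263, 11.837, 88.321, -0, 79.842, -8.623], TCP at [209.417, -535.511, 231.282] pointing down, gripper open.
Joint ranges: [-156.59, 156.59], [-49.26, 127.26], [12.9, 141.05], [-63.56, 243.56], [4.71, 150.69], [-161.64, 161.64]. Speed limits (degrees/s): [159.86, 159.86, 180, 180, 180, 180].

## Interface

Orientations are given as [roll, pitch, yaw] about the fixed x, y, z axes, in that order (R = Rz(yaw) Ry(pitch) Rx(roll)).
In Python, from bench import robot, snapshot, camera_params, sign_off gives the robot as it stands.
- The arm moves only by the tool drive_tool, never from a script. Its argument "targets" is a list that holds one entry, the list of rows, each a list of 5 numbers: the shift along the tool's x, y, z normalised to -1 to 1, where 1 is 0.15 m, then the turn about the tool's z normalised to -1 to 1, where 1 is pi/4 rad, then the closure, from -1 (fully open) to 1 (shut). A call has 1 to 12 rows; each row is the pose to reach, as a shift and turn from the pose commanded when the call began, along the tool's axes at that moment; what a row does not reach only later rows make up. A row lasts 1/10 s, in which the tool goes at most 50 mm and 8.59 degrees, less where a joint would pass 70% of its speed; a pose out of reach is approached as far as the arm can. A call with a number of a shift or a turn outside -1 to 1 is refused whole. A call with a gripper value outside its range is refused whole. The fingers move at their own pace and stop on an object; "newtons" is the grip in N (left out, the last holds). Time passes only in rows, so rows that repeat a pose let the fingers close. It gives the time, the measured TCP pose, the force, the opening and the grip force at its end, in the units of the state.
- robot.sense(): the state, without advancing time (a new reading comes with each control period).
- snapshot(name): name is "scene" or "top"; returns the picture (420x560x3 uint8, blue, green, red); there is no depth.
- camera_params(name): a dict with "K" (3x3 intrinsics, pixels), "view" (4x4, takes a point from world to camera coordinates). Camera axes: x right, y up, looking along -z (the intrinsics and any distortion apply to the point x, -y, -z); pixel columns grow to the right and rows downward; lengths in mm; the calibration is good to about 2 mm. A picture is of the moment at which its call begins. camera_params takes no time and is no camera call.
- sign_off(): hands the job in; it is judged then, once.
The state is a dict: "time_s": time; "joint_pos": joint angles; "joint_velocities": joint speeds; "tau": joint torques, N m; "position": TCP position; "ee_rot": TCP orientation; "force": force on the tool from outside, world axes, zero at the start; "ft_torque": the same for the moment, N m; "finger_gap": finger opening in mm; "grasp_force": force on a finger pad.
Only numpy, scipy, OpenCV 4.12 (cv2) and the standard library are available. Lean on these libraries where they do the work, as an engineer would, in place of code of your own. Each camera call takes 0.05 s, during which the arm holds its last target. There are 200 camera calls.

## Working session

There is one attempt and no reset: what is moved stays moved. The work goes in short steps, Python scripts to look and compute and a tool call to move; the robot and the scene stay as the last step left them, time stands still between calls to the robot, and variables do not carry over. Pictures are saved under pics/ and viewed, at most 10 in all, crops included, and the job is handed in when it is done.

Besides the shell and the picture viewer there is one more tool, called after "Request:" as a command line: name --argument value ..., lists and objects as JSON in quotes. drive_tool: Moves the arm, as the interface text tells. Scaled input: -1 to 1 covers 0.15 m each way for a shift and pi/4 rad each way for a turn. Its arguments: {"type":"object","properties":{"targets":{"type":"array","items":{"type":"array","items":{"type":"array","items":{"type":"number","minimum":-1,"maximum":1}}}},"newtons":{"type":"number"}},"required":["targets"]}

```bash
mkdir -p pics; ls
python3 - <<'E'
from bench import robot,snapshot,camera_params
import cv2
for n in("scene","top"):
    cv2.imwrite(f"pics/{n}0.png",snapshot(n)); p=camera_params(n); print(n,p)
s=robot.sense();print(s)
E
```

```text
pics
scene {'K': array([[477.10767618,   0.        , 282.64794332],
       [  0.        , 477.10767618, 203.9792047 ],
       [  0.        ,   0.        ,   1.        ]]), 'view': array([[ 1.65749478e-01,  9.86164262e-01, -2.67570347e-03,
        -1.00395817e+02],
       [-6.94459396e-01,  1.18646747e-01,  7.09682392e-01,
         3.58666792e+02],
       [ 7.00180875e-01, -1.15771318e-01,  7.04516674e-01,
        -1.55571080e+03],
       [ 0.00000000e+00,  0.00000000e+00,  0.00000000e+00,
         1.00000000e+00]])}
top {'K': array([[473.55323923,   0.        , 277.98085037],
       [  0.        , 473.55323923, 210.46561014],
       [  0.        ,   0.        ,   1.        ]]), 'view': array([[-2.52962826e-02, -9.99677373e-01, -2.29080776e-03,
         2.17234618e+01],
       [ 9.89714041e-01, -2.53667996e-02,  1.40792906e-01,
        -5.93682346e+02],
       [-1.40805592e-01,  1.29429252e-03,  9.90036418e-01,
        -1.14258680e+03],
       [ 0.00000000e+00,  0.00000000e+00,  0.00000000e+00,
         1.00000000e+00]])}
{'time_s': 0.1, 'joint_pos': array([-7.72622551e+01,  1.18817360e+01,  8.83975561e+01,  1.46692356e-03,
        7.98421691e+01, -8.62217086e+00]), 'joint_velocities': array([ 0.01403728, -0.02518015, -0.14706836,  0.02641762, -0.04985405,
        0.00226775]), 'tau': array([-7.46781188e-04, -3.84093225e+01, -2.92547643e+01, -2.79378901e-04,
        4.92888037e-03, -6.80513512e-07]), 'position': array([ 209.27999699, -534.81874035,  230.21060223]), 'ee_rot': array([-1.79880128e+02, -1.96362539e-02,  2.13596350e+01]), 'force': array([-0.42387494,  0.05597428, -0.79682774]), 'ft_torque': array([-0.02520406, -0.00100044, -0.03885441]), 'grasp_force': 0.0, 'finger_gap': 85.61071337259293}
```

View pics/scene0.png

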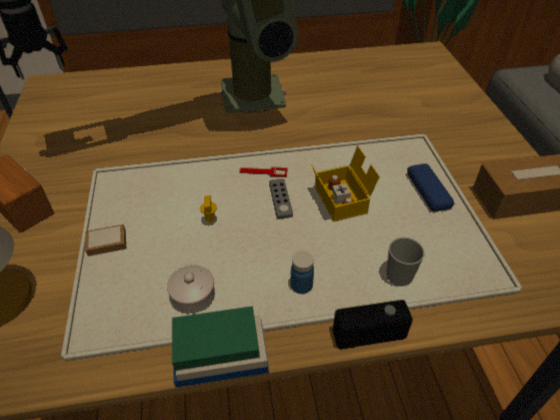

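View pics/top0.png

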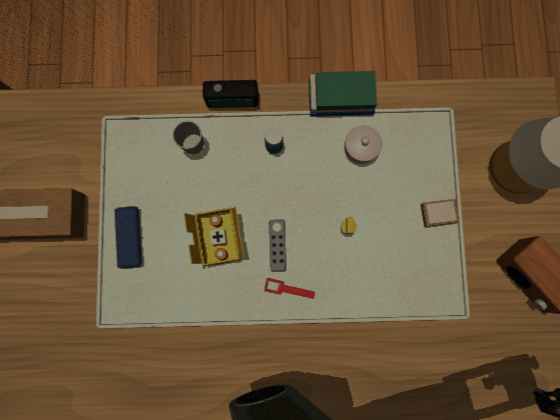

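Scene view: the diffuser is at about (342,192) with both flaps open, the key at (209,208). Top view: diffuser at (218,237) with the long flap on its left side, hub at (218,237), key at (349,226), remote (277,245), opener (290,290). Enlarging the diffuser and key next.

Run:
```python
import cv2,numpy as np
t=cv2.imread("pics/top0.png");s=cv2.imread("pics/scene0.png")
def c(im,x,y,w,h,W,H): return cv2.resize(im[y:y+h,x:x+w],(W,H),interpolation=cv2.INTER_CUBIC)
a=c(t,178,197,75,75,400,400);b=c(t,329,206,40,40,200,200)
d=c(s,302,142,85,85,400,400);e=c(s,189,188,40,40,200,200)
out=np.zeros((600,800,3),np.uint8);out[:400,:400]=a;out[:400,400:]=d;out[400:,:200]=b;out[400:,400:600]=e
cv2.imwrite("pics/crop0.png",out)
```

```text
(no output)
```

View pics/crop0.png

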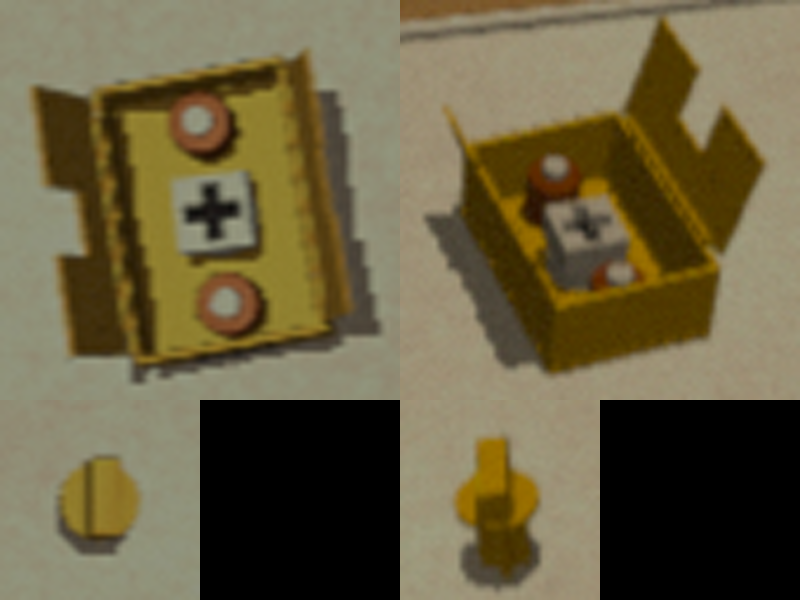

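The crop shows the diffuser yawed by about 8–9°. The hub's white square spans about (172–258, 172–260) in the crop, with a clear dark cross at its centre. The short flap leans slightly outward on the right, and the key's bar runs roughly along world x. Next I'll measure these.

```bash
cat > h.py <<'E'
import cv2,numpy as np
from bench import robot,snapshot,camera_params
P={n:camera_params(n) for n in("scene","top")}
def ray(n,u,v):
    K,V=P[n]["K"],P[n]["view"]; d=np.linalg.inv(K)@[u,v,1]; d=np.array([d[0],-d[1],-d[2]])
    R=V[:3,:3]; return -R.T@V[:3,3],R.T@d
def at(n,u,v,z):
    o,d=ray(n,u,v); return o+d*(z-o[2])/d[2]
def proj(n,p):
    V=P[n]["view"];c=V[:3,:3]@p+V[:3,3];q=P[n]["K"]@[c[0],-c[1],-c[2]];return q[:2]/q[2]
def tri(a,b):
    o1,d1=ray("scene",*a);o2,d2=ray("top",*b);A=np.c_[d1,-d2];t=np.linalg.lstsq(A,o2-o1,rcond=None)[0]
    p,q=o1+t[0]*d1,o2+t[1]*d2;return (p+q)/2,np.linalg.norm(p-q)
E
python3 - <<'E'
from h import *
np.set_printoptions(precision=1,suppress=True)
t=cv2.imread("pics/top0.png");s=cv2.imread("pics/scene0.png")
for n,im,(x,y,w,h) in(("top",t,(205,223,26,28)),("scene",s,(328,180,25,22))):
    c=cv2.resize(im[y:y+h,x:x+w],None,fx=8,fy=8,interpolation=cv2.INTER_CUBIC)
    hsv=cv2.cvtColor(c,cv2.COLOR_BGR2HSV)
    m=((hsv[...,1]<75)&(hsv[...,2]>(120 if n=="top" else 95))).astype(np.uint8)
    cs=cv2.findContours(m,cv2.RETR_EXTERNAL,cv2.CHAIN_APPROX_NONE)[0]
    k=max(cs,key=cv2.contourArea).reshape(-1,2)
    pts=np.array([at(n,(a+.5)/8-.5+x,(b+.5)/8-.5+y,42)[:2] for a,b in k],np.float32)
    print(n,"hub",cv2.minAreaRect(pts), cv2.contourArea(k)/64)
    d=(hsv[...,2]<75).astype(np.uint8)*255
    cs=[q for q in cv2.findContours(d,cv2.RETR_EXTERNAL,cv2.CHAIN_APPROX_NONE)[0]]
    for q in cs:
        a=cv2.contourArea(q)/64
        if a>15:
            M=cv2.moments(q);u,v=M['m10']/M['m00'],M['m01']/M['m00'];print(" dark",a,at(n,(u+.5)/8-.5+x,(v+.5)/8-.5+y,42))
# rim corners in crop coords (top)
for nm,(a,b),z in(("NWL",(97,92),59),("SWL",(135,360),59),("SR",(330,330),56),("NR",(285,62),56)):
    print(nm,at("top",(a)/5.333-.5+178,b/5.333-.5+197,z))
for nm,(a,b) in(("LF far N",(35,88)),("LF far S",(72,355)),("SF far N",(305,50)),("SF far S",(350,318))):
    print(nm,at("top",a/5.333-.5+178,b/5.333-.5+197,92))
for nm,(a,b) in(("scene LF a",(660,18)),("LF b",(764,162)),("SF a",(446,105)) ):
    print(nm,(a-400)/4.706-.5+302,b/4.706-.5+142)
# key
for n,im,(x,y,w,h) in(("top",t,(329,206,40,40)),("scene",s,(189,188,40,40))):
    c=cv2.resize(im[y:y+h,x:x+w],None,fx=8,fy=8,interpolation=cv2.INTER_CUBIC)
    hsv=cv2.cvtColor(c,cv2.COLOR_BGR2HSV)
    m=((hsv[...,1]>130)).astype(np.uint8)
    k=max(cv2.findContours(m,cv2.RETR_EXTERNAL,cv2.CHAIN_APPROX_NONE)[0],key=cv2.contourArea).reshape(-1,2)
    pts=(k+.5)/8-.5+[x,y];print(n,"key bbox",pts.min(0),pts.max(0))
    if n=="top":
        print(np.mean([at(n,*p,51) for p in pts],0)); w=np.array([at(n,*p,51)[:2] for p in pts],np.float32); print(cv2.minEnclosingCircle(w))
E
```

```text
top hub ((533.2285766601562, 158.931640625), (34.309329986572266, 34.19833755493164), 6.2805986404418945) 177.3828125
 dark 17.53125 [514.5 149.8  42. ]
 dark 45.1015625 [533.3 158.9  42. ]
 dark 15.8984375 [561.3 157.   42. ]
scene hub ((534.232421875, 156.75469970703125), (37.62842559814453, 33.179439544677734), 5.29791259765625) 122.4140625
 dark 15.5078125 [535.7 157.4  42. ]
 dark 34.765625 [516.6 185.6  42. ]
 dark 93.4140625 [536.4 137.7  42. ]
NWL [588.7 209.5  59. ]
SWL [465.1 192.3  59. ]
SR [476.6 103.7  56. ]
NR [600.9 122.8  56. ]
LF far N [586.6 231.6  92. ]
LF far S [466.9 214.9  92. ]
SF far N [600.7 110.2  92. ]
SF far S [480.1  91.8  92. ]
scene LF a 356.7486187845304 145.32490437739057
LF b 378.84806629834253 175.9241393965151
SF a 311.2747556311092 163.81194220144496
top key bbox [340.7 217.3] [356.1 233.6]
[ 550.5 -166.3   51. ]
((551.4298095703125, -166.37139892578125), 21.245155334472656)
scene key bbox [199.4 195.1] [216.3 223.3]
```

Run:
```python
from h import *
np.set_printoptions(precision=1,suppress=True)
T=lambda a,b:(a/5.333-.5+178,b/5.333-.5+197); S=lambda a,b:((a-400)/4.706-.5+302,b/4.706-.5+142)
C=np.array([533.8,158,6]);a=np.radians(8.2);X=np.array([np.cos(a),np.sin(a),0]);Y=np.array([-np.sin(a),np.cos(a),0])
for nm,s,t in(("LF S",(660,18),(72,355)),("LF N",(764,162),(35,88)),("SF S",(446,105),(350,318))):
    p,e=tri(S(*s),T(*t)); q=p-C; print(nm,p,"gap",e,"local",q@X,q@Y,q[2])
for k in(t for t in[(93,458),(93,535),(120,458),(120,535)]):
    print("bar top",at("top",k[0]/5-.5+329,(k[1]-400)/5-.5+206,73))
for k in[(478,440),(507,438),(509,492),(477,497)]:
    print("bar scene",at("scene",(k[0]-400)/5-.5+189,(k[1]-400)/5-.5+188,73))
for k in[(457,500),(539,500)]: print("collar scene",at("scene",(k[0]-400)/5-.5+189,(k[1]-400)/5-.5+188,51))
ang=np.radians(8)
for p in([545,80,0],): 
    d=np.array(p[:2])-[209.4,-535.5];y=np.radians(21.36);print(d@[np.cos(y),np.sin(y)],d@[np.sin(y),-np.cos(y)])
```

```text
LF S [465.8 209.1 118.3] gap 1.8939701351674454 local -60.031301822880636 60.315858608691684 112.34378403972585
LF N [583.  226.9 117.5] gap 0.6512308415654348 local 58.54385137702599 61.12585805512998 111.53954699136074
SF S [480.3  92.2  87.8] gap 0.3253573376860507 local -62.31222107389728 -57.474575899731164 81.78282091826253
bar top [ 569.1 -160.8   73. ]
bar top [ 531.5 -159.1   73. ]
bar top [ 568.7 -173.9   73. ]
bar top [ 531.2 -172.2   73. ]
bar scene [ 533.1 -173.1   73. ]
bar scene [ 534.  -159.7   73. ]
bar scene [ 569.9 -160.9   73. ]
bar scene [ 570.7 -175.4   73. ]
collar scene [ 548.6 -186.2   51. ]
collar scene [ 555.1 -148.4   51. ]
536.7292750488017 -450.987023433699
```

Request:
drive_tool --targets '[[[0.893,-0.741,0,0,1],[0.893,-0.741,0,0,1],[0.893,-0.741,0,0,1],[0.893,-0.741,0,0,1]]]' --newtons 40

```text
time_s: 0.5
position: [294.6, -379.4, 230.4]
ee_rot: [-179.8, -0.0, 21.5]
force: [0.4, 0.0, -0.5]
finger_gap: 28.3
grasp_force: 0.0
```

Request:
drive_tool --targets '[[[0.893,-0.741,0,0,1],[0.893,-0.741,0,0,1],[0.893,-0.741,0,0,1],[0.893,-0.741,0,0,1]]]'

```text
time_s: 0.9
position: [378.6, -227.3, 230.8]
ee_rot: [-179.9, -0.0, 21.5]
force: [-0.0, -0.7, 0.6]
finger_gap: 0.1
grasp_force: 0.0
```

Request:
drive_tool --targets '[[[0.893,-0.741,0,0,1],[0.893,-0.741,0,0,1],[0.893,-0.741,0,0,1],[0.893,-0.741,0,0,1]]]'

```text
time_s: 1.3
position: [463.0, -75.1, 231.0]
ee_rot: [-179.9, -0.0, 21.6]
force: [0.4, -0.3, -0.5]
finger_gap: 0.0
grasp_force: 0.0
```

Request:
drive_tool --targets '[[[0.893,-0.741,0.2,0.286,1],[0.893,-0.741,0.2,0.286,1],[0.893,-0.741,0.2,0.286,1],[0.893,-0.741,0.2,0.286,1],[0.893,-0.741,0.2,0.286,1],[0.893,-0.741,0.2,0.286,1]]]'

```text
time_s: 1.9
position: [545.9, 74.1, 200.4]
ee_rot: [180.0, 0.1, 8.6]
force: [-0.3, -1.4, 0.3]
finger_gap: -0.3
grasp_force: 0.0
```

Request:
drive_tool --targets '[[[0,0,0.809,0,1],[0,0,0.809,0,1],[0,0,0.809,0,1],[0,-0.05,0.809,0,1],[0,-0.1,0.809,0,1],[0,-0.15,0.809,0,1],[0,-0.2,0.809,0,1],[0,-0.23,0.806,0,1],[0,-0.26,0.806,0,1]]]'

```text
time_s: 2.8
position: [541.8, 112.9, 81.7]
ee_rot: [180.0, -0.2, 8.5]
force: [0.6, -0.3, 0.2]
finger_gap: 0.0
grasp_force: 0.5
```

Request:
drive_tool --targets '[[[0,-0.025,0.015,0,1],[0,-0.047,0.033,0,1],[0,-0.065,0.06,0,1],[0,-0.08,0.089,0,1],[0,-0.083,0.12,0,1],[0,-0.083,0.14,0,1],[0,-0.083,0.152,0,1],[0,-0.083,0.158,0,1],[0,-0.083,0.158,0,1]]]'

```text
time_s: 3.7
position: [538.5, 124.8, 58.4]
ee_rot: [-180.0, 0.1, 8.5]
force: [-5.5, 0.8, 14.8]
finger_gap: 0.0
grasp_force: 7.3
```

Request:
drive_tool --targets '[[[0,0,-0.33,0,1],[0,0,-0.66,0,1],[0,0,-0.7,0,1],[0.247,-0.85,-0.7,0,1],[0.247,-0.85,-0.7,0,1],[0.247,-0.85,-0.7,0,1],[0.247,-0.85,-0.7,0,1]]]'

```text
time_s: 4.4
position: [556.2, 259.8, 160.6]
ee_rot: [-179.9, 0.0, 8.7]
force: [-0.1, -1.8, 0.2]
finger_gap: -0.2
grasp_force: 0.0
```

Run:
```python
from h import *
t=snapshot("top");s=snapshot("scene")
c=lambda im,x,y,w,h:cv2.resize(im[y:y+h,x:x+w],(400,400),interpolation=cv2.INTER_CUBIC)
cv2.imwrite("pics/c1.png",np.hstack([c(t,168,187,95,95),c(s,302,142,85,85)]))
```

```text
(no output)
```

View pics/c1.png

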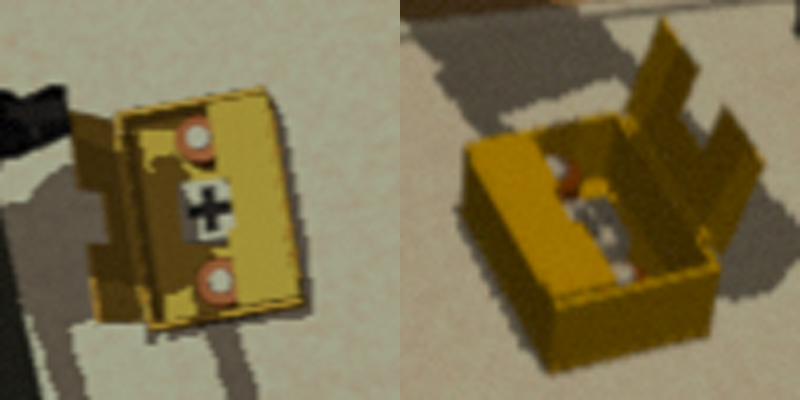

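The short flap lies flat and the long flap still stands upright, with the closed fingers outside it. Folding the long flap now.

Request:
drive_tool --targets '[[[0,0,0.2,0,1],[0,0,0.378,0,1],[0,0.06,0.378,0,1],[0,0.12,0.378,0,1],[0,0.18,0.378,0,1],[0,0.24,0.378,0,1],[0,0.29,0.378,0,1],[0,0.32,0.365,0,1],[0,0.36,0.375,0,1],[0,0.397,0.395,0,1]]]'

```text
time_s: 5.5
position: [566.1, 197.0, 103.0]
ee_rot: [-180.0, -0.1, 8.5]
force: [0.2, 0.2, 0.7]
finger_gap: 0.1
grasp_force: 0.2
```

Request:
drive_tool --targets '[[[0,0.033,0.025,0,1],[0,0.066,0.05,0,1],[0,0.09,0.083,0,1],[0,0.116,0.116,0,1],[0,0.135,0.155,0,1],[0,0.15,0.193,0,1],[0,0.157,0.235,0,1],[0,0.16,0.265,0,1],[0,0.16,0.28,0,1],[0,0.16,0.285,0,1],[0,0.16,0.285,0,1]]]'

```text
time_s: 6.6
position: [568.9, 173.5, 61.3]
ee_rot: [180.0, 0.1, 8.5]
force: [-5.4, -1.7, 10.6]
finger_gap: -0.0
grasp_force: 5.2
```

Request:
drive_tool --targets '[[[0,0,-0.33,0,1],[0,0,-0.66,0,1],[-0.1513,0.745,-0.8,0,-1],[-0.1513,0.745,-0.8,0,-1],[-0.1513,0.745,-0.8,0,-1],[-0.1513,0.745,-0.8,0,-1]]]'

```text
time_s: 7.2
position: [563.4, 57.6, 180.2]
ee_rot: [180.0, -0.1, 8.3]
force: [0.2, 0.6, -0.4]
finger_gap: 58.3
grasp_force: 0.0
```

Request:
drive_tool --targets '[[[-0.1513,0.745,0,0,-1],[-0.1513,0.745,0,0,-1],[-0.1513,0.745,0,0,-1]]]'

```text
time_s: 7.5
position: [556.9, -56.5, 178.9]
ee_rot: [180.0, 0.1, 8.4]
force: [0.3, 0.3, 0.2]
finger_gap: 85.2
grasp_force: 0.0
```

Request:
drive_tool --targets '[[[-0.1513,0.745,0,0.244,-1],[-0.1513,0.745,0,0.244,-1],[-0.1513,0.745,0,0.244,-1],[-0.1513,0.745,0,0.244,-1],[-0.1513,0.745,0,0.244,-1]]]'

```text
time_s: 8.0
position: [551.2, -166.2, 178.9]
ee_rot: [-179.9, 0.1, -2.4]
force: [0.2, 0.6, -0.2]
finger_gap: 85.9
grasp_force: 0.0
```

Run:
```python
from h import *
print(robot.sense()["position"],robot.sense()["ee_rot"])
t=snapshot("top");s=snapshot("scene")
c=lambda im,x,y,w,h:cv2.resize(im[y:y+h,x:x+w],(400,400),interpolation=cv2.INTER_CUBIC)
cv2.imwrite("pics/top2.png",t);cv2.imwrite("pics/scene2.png",s)
cv2.imwrite("pics/c2.png",np.vstack([np.hstack([c(t,178,197,75,75),c(s,302,142,85,85)]),np.hstack([c(t,320,190,70,70),c(s,180,150,85,85)])])[:,:][::1].repeat(1,0) if False else cv2.resize(np.vstack([np.hstack([c(t,178,197,75,75),c(s,302,142,85,85)]),np.hstack([c(t,300,170,110,110),c(s,160,120,110,110)])]),(600,600)))
```

```text
[ 551.17370365 -166.15774811  178.90129006] [-1.79877832e+02  6.98274495e-02 -2.43384842e+00]
```

View pics/c2.png

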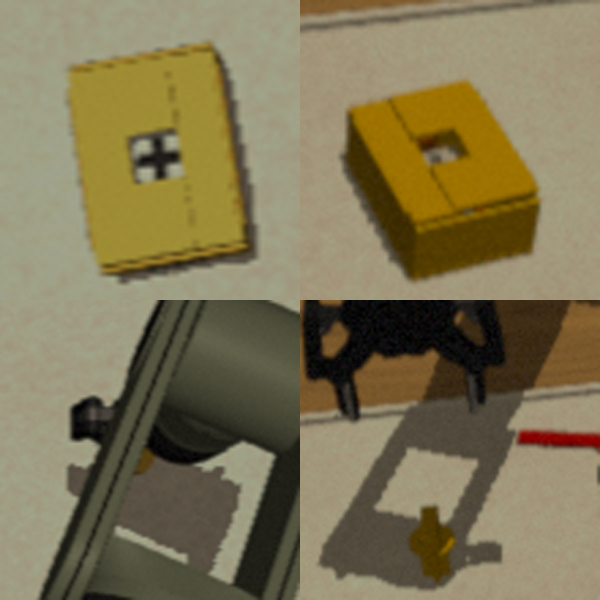

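Both flaps are shut flat, the white hub and dark cross show through the hole, and the key still stands upright between the open fingers. Descending to grip it.

Request:
drive_tool --targets '[[[0,0,0.3,0,-1],[0,0,0.6,0,-1],[0,0,0.75,0,-1],[0,0,0.831,0,-1],[0,0,0.831,0,1],[0,0,0.831,0,1],[0,0,0.831,0,1],[0,0,0.831,0,1],[0,0,0.831,0,1],[0,0,0.831,0,1],[0,0,0.831,0,1],[0,0,0.831,0,1]]]' --newtons 60

```text
time_s: 9.3
position: [552.5, -168.7, 56.7]
ee_rot: [179.9, -0.2, -2.5]
force: [-0.1, 0.3, 6.0]
finger_gap: 13.7
grasp_force: 61.9
```

Request:
drive_tool --targets '[[[0,0,-0.1,0,1],[0,0,-0.3,0,1],[0,0,-0.6,0,1],[0,0,-0.8,0,1],[0,0,-0.8,0,1]]]'

```text
time_s: 9.8
position: [554.8, -169.8, 181.9]
ee_rot: [179.7, -0.6, -2.5]
force: [0.5, -1.2, 0.0]
finger_gap: 13.4
grasp_force: 61.2
```

Run:
```python
from h import *
r=robot.sense();print(r["position"],r["ee_rot"],r["force"])
s=snapshot("scene")
u,v=map(int,proj("scene",r["position"]));print(u,v)
cv2.imwrite("pics/c3.png",cv2.resize(s[v-50:v+50,u-60:u+60],(600,500),interpolation=cv2.INTER_CUBIC))
```

```text
[ 554.78693443 -169.82231964  181.89727162] [179.72719167  -0.63591893  -2.48761707] [ 0.45955629 -1.1716294   0.04565159]
200 165
```

View pics/c3.png

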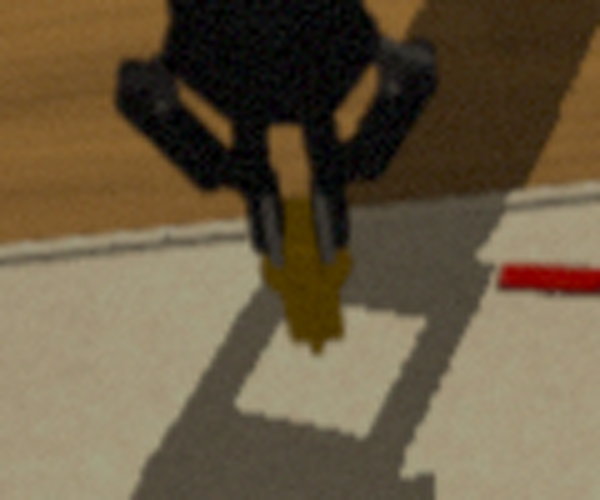

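The key is held by its bar: top at crop (298,200), foot at (317,350). I'll move it over the hub, then measure its foot against the socket before going in.

Request:
drive_tool --targets '[[[-0.0704,-0.72,0,0,1],[-0.0704,-0.72,0,0,1],[-0.0704,-0.72,0,0,1],[-0.0704,-0.72,0,0,1]]]'

```text
time_s: 10.25
position: [543.8, -57.9, 173.5]
ee_rot: [-180.0, 0.2, -2.3]
force: [-0.8, -0.4, -1.0]
finger_gap: 13.6
grasp_force: 61.1
```

Request:
drive_tool --targets '[[[-0.0704,-0.72,0,0,1],[-0.0704,-0.72,0,0,1],[-0.0704,-0.72,0,0,1],[-0.0704,-0.72,0,0,1]]]'

```text
time_s: 10.65
position: [539.2, 48.8, 174.3]
ee_rot: [180.0, 0.1, -2.4]
force: [-0.8, -0.4, -0.8]
finger_gap: 13.6
grasp_force: 61.1
```

Request:
drive_tool --targets '[[[-0.0704,-0.5,0,-0.193,1],[-0.0704,-0.72,0,-0.193,1],[-0.0704,-0.72,0,-0.193,1],[-0.0704,-0.72,0,-0.193,1],[-0.0704,-0.72,0,-0.193,1],[-0.0704,-0.72,0,-0.193,1]]]'

```text
time_s: 11.25
position: [534.0, 154.8, 174.8]
ee_rot: [180.0, 0.0, 6.0]
force: [-0.0, -0.6, -0.6]
finger_gap: 13.7
grasp_force: 61.1
```

Run:
```python
from h import *
np.set_printoptions(precision=1,suppress=True)
r=robot.sense();p=r["position"];print(p,r["ee_rot"],r["force"])
s=snapshot("scene");cv2.imwrite("pics/s4.png",s);cv2.imwrite("pics/t4.png",snapshot("top"))
o=np.array([p[0],p[1],p[2]-50]);u,v=map(int,proj("scene",o));u0,v0=u-40,v-45
c=cv2.resize(s[v0:v0+100,u0:u0+100],(600,600),interpolation=cv2.INTER_CUBIC)
for h in(0,41,67): print("pred axis h",h,(proj("scene",o+[0,0,h])-[u0,v0]+.5)*6)
cv2.imwrite("pics/c4.png",c); print(u0,v0)
t=cv2.imread("pics/top2.png");x,y,w,h=208,228,20,18
q=cv2.resize(t[y:y+h,x:x+w],None,fx=8,fy=8,interpolation=cv2.INTER_CUBIC);g=cv2.cvtColor(q,cv2.COLOR_BGR2GRAY)
for th in(60,75,90):
    for k in cv2.findContours((g<th).astype(np.uint8),cv2.RETR_EXTERNAL,cv2.CHAIN_APPROX_NONE)[0]:
        if cv2.contourArea(k)>800:
            P2=np.array([at("top",(a+.5)/8-.5+x,(b+.5)/8-.5+y,42)[:2] for a,b in k.reshape(-1,2)],np.float32);M=cv2.moments(P2.reshape(-1,1,2))
            print(th,cv2.contourArea(P2),M['m10']/M['m00'],M['m01']/M['m00'],cv2.minAreaRect(P2))
```

```text
[534.  154.8 174.8] [180.   0.   6.] [-0.  -0.6 -0.6]
pred axis h 0 [248.4 274.9]
pred axis h 41 [257.8 191.5]
pred axis h 67 [264.  136.2]
302 118
60 233.15563522139564 533.6511947212873 159.20444258420207 ((533.6764526367188, 158.7610626220703), (20.17042350769043, 21.36984634399414), 55.690853118896484)
75 296.3525764141232 534.2714208217498 159.42267555756516 ((535.0307006835938, 158.97933959960938), (23.53878402709961, 24.625974655151367), 57.646812438964844)
90 402.94819522229955 536.0687305776851 160.09954570705386 ((534.9445190429688, 160.618408203125), (29.803173065185547, 29.72816276550293), 11.074917793273926)
```

View pics/c4.png

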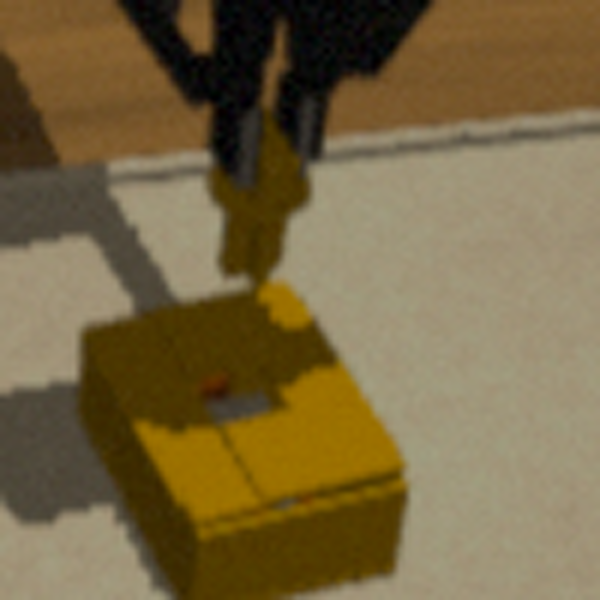

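Run:
```python
from h import *
np.set_printoptions(precision=2,suppress=True)
s=cv2.imread("pics/s4.png");hsv=cv2.cvtColor(s,cv2.COLOR_BGR2HSV)
p=np.array([534,154.8,174.8])
a=np.radians(6);X=np.array([np.cos(a),np.sin(a),0]);Y=np.array([-np.sin(a),np.cos(a),0])
for off in(48,50):
  o=p-[0,0,off]
  for h,r in((0,10.75),(4,12),(20,12),(36,12),(41,20)):
    l=proj("scene",o-r*Y+[0,0,h]);rr=proj("scene",o+r*Y+[0,0,h]);f=proj("scene",o+r*X+[0,0,h]);print(off,h,"L",l,"R",rr,"F",f)
for v in range(145,168):
    # saturated yellow against tan
    row=hsv[v,330:362]; m=np.where(row[:,1]>185)[0]
    print(v, "".join("#" if x>185 else "." for x in row[:,1]), (m.min()+330,m.max()+330) if len(m) else "")
```

```text
48 0 L [338.64 163.46] R [347.32 161.85] F [344.64 165.53]
48 4 L [338.27 162.23] R [347.98 160.43] F [344.98 164.54]
48 20 L [338.82 156.84] R [348.64 155.05] F [345.61 159.15]
48 36 L [339.39 151.35] R [349.3  149.56] F [346.25 153.65]
48 41 L [336.24 150.21] R [352.81 147.23] F [347.74 154.07]
50 0 L [338.57 164.12] R [347.24 162.51] F [344.56 166.19]
50 4 L [338.2  162.89] R [347.9  161.09] F [344.91 165.2 ]
50 20 L [338.75 157.52] R [348.55 155.73] F [345.53 159.83]
50 36 L [339.32 152.04] R [349.22 150.25] F [346.17 154.35]
50 41 L [336.17 150.91] R [352.72 147.93] F [347.66 154.77]
145 ...............#######.......... (np.int64(345), np.int64(351))
146 ........##.....#######.......... (np.int64(338), np.int64(351))
147 .......###.....#######.......... (np.int64(337), np.int64(351))
148 ........###....########......... (np.int64(338), np.int64(352))
149 ........###...#########......... (np.int64(338), np.int64(352))
150 ........###############......... (np.int64(338), np.int64(352))
151 .........#############.......... (np.int64(339), np.int64(351))
152 ..........###########...
[... 359 characters left out ...]
340), np.int64(348))
158 ..........#########............. (np.int64(340), np.int64(348))
159 ..........########.............. (np.int64(340), np.int64(347))
160 .........#########.............. (np.int64(339), np.int64(347))
161 .........#########.............. (np.int64(339), np.int64(347))
162 ..........#######............... (np.int64(340), np.int64(346))
163 .............###................ (np.int64(343), np.int64(345))
164 ..............##................ (np.int64(344), np.int64(345))
165 ...............####............. (np.int64(345), np.int64(348))
166 ..............######............ (np.int64(344), np.int64(349))
167 ...........##########........... (np.int64(341), np.int64(350))
```

Request:
drive_tool --targets '[[[0,0,-0.4,0,1],[0,0,-0.4,0,1],[0,0,-0.4,0,1],[0,0,-0.4,0,1],[0,0,-0.4,0,1]]]'

```text
time_s: 11.85
position: [532.5, 156.5, 233.1]
ee_rot: [180.0, 0.2, 6.2]
force: [0.2, 1.2, -0.0]
finger_gap: 13.3
grasp_force: 61.2
```

Run:
```python
from h import *
r=robot.sense();p=r["position"];print(p,r["ee_rot"])
s=snapshot("scene");cv2.imwrite("pics/s5.png",s);t=snapshot("top")
a=np.radians(6);X=np.array([np.cos(a),np.sin(a),0]);Y=np.array([-np.sin(a),np.cos(a),0])
o=p-[0,0,50]
u,v=map(int,proj("scene",o));u0,v0=u-20,v-40
c=cv2.resize(s[v0:v0+60,u0:u0+40],(400,600),interpolation=cv2.INTER_CUBIC)
def pt(q,col):
    w=(proj("scene",q)-[u0,v0]+.5)*10;cv2.circle(c,(int(w[0]),int(w[1])),3,col,-1)
for sx in(X,-X,Y,-Y):
    pt(o+10.75*sx,(0,0,255));pt(o+12*sx+[0,0,4],(255,0,0));pt(o+20*sx+[0,0,41],(0,255,0));pt(o+20*sx+[0,0,45],(0,255,0))
for f in(-19,19):
  for g in(-7.5,7.5):pt(o+f*X+g*Y+[0,0,67],(255,0,255))
w=(proj("top",o+[0,0,20]));x,y=int(w[0])-20,int(w[1])-30
d=cv2.resize(t[y:y+60,x:x+40],(400,600),interpolation=cv2.INTER_CUBIC)
cv2.imwrite("pics/c5.png",np.hstack([c,d]))
```

```text
[532.45902793 156.52967582 233.07961843] [179.99076046   0.19973555   6.173541  ]
```

View pics/c5.png

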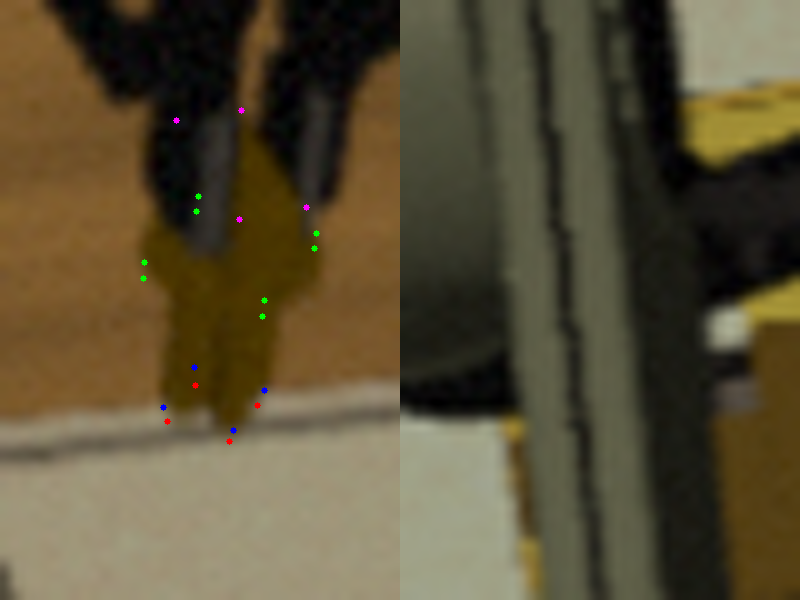

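The key hangs nearly upright: collar ends at about (145,270) and (320,250), foot tip at about (232,432), all within a pixel of the prediction. It may lean 2–3° with the foot toward −x. Going down to just above the flaps, then checking the settled pose.

Request:
drive_tool --targets '[[[0,0,0.3,0,1],[0,0,0.6,0,1],[0,0,0.75,0,1],[0,0,0.75,0,1],[0,0,0.75,0,1],[0,0,0.75,0,1],[0,0,0.75,0,1],[0,0,0.75,0,1]]]'

```text
time_s: 12.75
position: [534.9, 157.1, 124.3]
ee_rot: [-180.0, -0.2, 6.2]
force: [0.1, 0.4, -0.6]
finger_gap: 13.5
grasp_force: 61.1
```

Request:
drive_tool --targets '[[[0.01,0,0.1,0,1],[0.01,0,0.17,0,1],[0.01,0,0.19,0,1],[0.01,0,0.205,0,1],[0.01,0,0.22,0,1],[0.01,0,0.22,0,1]]]'

```text
time_s: 13.35
position: [535.0, 157.1, 89.2]
ee_rot: [180.0, 0.0, 6.2]
force: [-0.4, -0.7, -1.4]
finger_gap: 13.5
grasp_force: 61.2
```

Request:
drive_tool --targets '[[[0,0,0.015,0,1],[0,0,0.03,0,1],[0,0,0.045,0,1],[0,0,0.06,0,1],[0,0,0.06,0,1]]]'

```text
time_s: 13.85
position: [535.2, 157.1, 80.6]
ee_rot: [180.0, -0.0, 6.2]
force: [-0.4, -0.5, 1.0]
finger_gap: 13.3
grasp_force: 61.3
```

Request:
drive_tool --targets '[[[0,0,0.015,0,1],[0,0,0.03,0,1],[0,0,0.04,0,1],[0,0,0.05,0,1],[0,0,0.05,0,1]]]' --newtons 90

```text
time_s: 14.35
position: [535.6, 157.2, 74.7]
ee_rot: [180.0, -0.0, 6.2]
force: [-2.6, -0.9, 9.9]
finger_gap: 12.6
grasp_force: 94.3
```

Request:
drive_tool --targets '[[[0,0,0.008,0,1],[0,0,0.013,0,1],[0,0,0.013,0,1],[0,0,0.013,0,1]]]'

```text
time_s: 14.75
position: [536.0, 157.3, 74.5]
ee_rot: [180.0, -0.1, 6.2]
force: [-7.0, -1.2, 18.2]
finger_gap: 12.6
grasp_force: 95.5
```

Run:
```python
from h import *
s=snapshot("scene");t=snapshot("top")
c=cv2.resize(s[125:230,295:400],(400,400),interpolation=cv2.INTER_CUBIC)
cv2.imwrite("pics/c6.png",np.hstack([c,cv2.resize(s,(400,400))])); r=robot.sense();print(r["position"],r["force"])
```

```text
[535.95965038 157.28008983  74.51271971] [-5.88441523 -1.33437678 20.03751539]
```

View pics/c6.png

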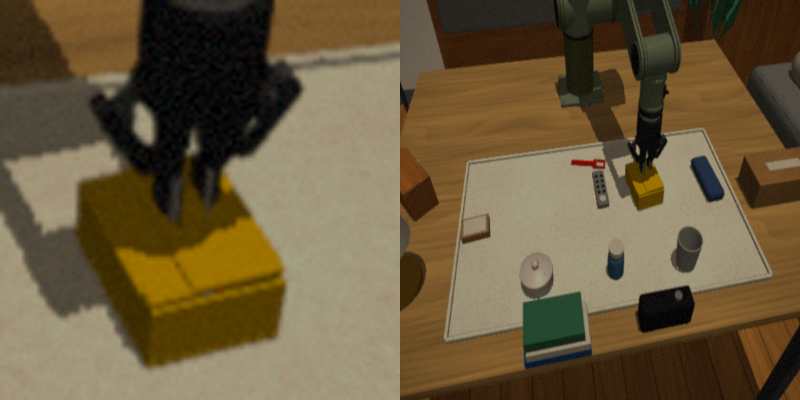

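The flaps are shut and the key sits down with its collar just above them at about (190,220). The bystanders haven't moved, and the wrist reads about 20 N against a hard stop at the expected height. Handing in.

```bash
python3 -c "
from bench import sign_off
print(sign_off())"
```

```text
the job is handed in; nothing more can be done
None
```

I folded the short flap flat, then the long flap over it, seated the key in the socket, and handed in at about 15 s with the key held hard down (about 20 N) at its expected home height; nothing else on the tray appeared to move.

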